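Take the parts basket off the bent drain hook and set it in the drip tray

TASK

Unhook the parts basket from the two-pronged drain hook: lift it by its wooden grip until the bail is past the prong tips, letting it follow the bent prongs by feel so that the hook is never strained, and only then draw it out forwards. Set it gently down inside the rim of the drip tray, upright and flat on the tray's floor with the collar still in it, let go, and leave everything else where it is.

Things in the scene. Friction and masses are not known exactly. Their poses are not given: they have to be found in the camera images.
- basket_grip (a point): Centre of the wooden grip on the basket's bail: an upright block 22 (x) by 28 (y) by 48 mm high. Take it from above, fingers closing along the basket's x, between the two hook rods. The bail is a rigid 6 mm steel rod: its level top bar runs along y, centre line 34 mm below this point and 165 mm above the basket's underside; legs at y = +-68 mm. Axes: the basket's, z up.
- basket_base (a point): Centre of the basket's underside, 199 mm straight below the centre of the grip. Axes: the basket's own, x across its 90 mm side, y along its 130 mm side, z up.
- hook_seat (a point): Middle of the bail's bar as it hangs in the hook, 190 mm above the table. The hook is two J-shaped steel rods, 8 mm thick, at y = +-45 mm; each is a deep narrow U open at the top, 8.6 mm clear between front prong and back leg, both ending at most 67 mm above the seat. -x is the front, the free side where the basket is drawn out; y along the bail bar, z up.
- stand: The hook's fixed grey steel stand with its rods. Origin on the table right below the seat, -x the front. Two arms 12 mm high run back from under the U's, underside 24.5 mm below the seat, to a post with its front face 105 mm behind the seat. Do not raise the bail over 95 mm while above the hook, or the basket's rim strikes the arms.
- tray_floor (a point): Centre of the drip tray's inner floor, 5 mm above the table. The space inside is 102 (x) by 142 (y) mm, so the basket goes in with its long side along the tray's y, either way round, with 6 mm to spare on each side. Axes: the tray's, z up.
- tray: The drip tray, a fixed open steel tray 112 (x) by 152 (y) by 22 mm high with 5 mm walls; origin at the centre of its underside.
- basket: The parts basket, an open sheet-metal box 90 (x) by 130 (y) by 40 mm high with a tall rigid bail, 0.28 to 0.46 kg, hanging by its bail from the hook. Its rim is 125 mm below the bail bar's centre line. Origin at the centre of its underside, z up.
- collar_mid (a point): Centre of the dark steel collar, a ring 36 mm across and 22 mm high, 60 g, that lies loose in the basket and stays in it.
- can_mid (a point): Middle of a low grey tin standing on the table in front of the gap between stand and tray, 60 mm across, 50 mm high: carry the basket over it or past it. Bystander.
- hammer_mid (a point): A hammer lying on the table. Bystander.
- square_mid (a point): A steel square (L-shaped), 22 mm thick, lying on the table, legs about 90 mm. Bystander.
- hook_bend (a point): Point 1.3 mm above the seat, where both U's were bent alike, forwards or backwards along the stand's x, by an amount that is not measured: the lower 30 mm leans from 0.62 rad forwards to 0.12 back, the upper 30 mm 0.5 rad further back. They are rigid. A bar rising straight up jams; lead it along x as the sideways force shows. Over 12 N strains the hook. Axes as the seat's.
There are look-alikes about, which are no part of the job. What is meant by the basket is not blue, and is the smaller of those in its own colour. What is shaped like the tray but yellow is not meant.

How it is judged:
By the outcome, as a careful person would: the job done as asked, in the order asked, and still so for the second after the job is handed in, with the robot touching nothing.
It also fails if it takes over 72 s, if anything falls off the work surface, if the arm or the gripper's body presses on something with over 40 N, if the wrist force passes 120 N, or if a joint passes its speed limit or range.

ROBOT

A 6-joint arm with a two-finger parallel gripper is mounted at the origin on the work surface. World frame = base frame: x ahead of the robot, y to its left, z up, the work surface at z = 0. Lengths are in m, angles in rad, forces in N, time in s.
With the tool pointing down it reaches from about 0.375 to 0.9 m from the base axis. Payload 3.1 kg.
Tool frame: the origin (TCP) lies midway between the tips of the shut fingers; the grasp point (between the pads) lies 19 mm behind it; z points along the fingers, y is the line along which they close (so a half turn about z gives the same grasp; the last joint's range is limited). The gripper opens to 87 mm and grips with 3 to 60 N. Pads are 19 mm wide; open, the fingers measure 117 mm over their backs; the gripper's body (75 mm by 190 mm) begins 51 mm behind the grasp point.
Start: joints at [-0.178, 0.527, 1.433, -0, 1.181, -0.178], TCP at [0.625, 0, 0.223] pointing down, gripper open.
Joint ranges: [-3.08, 3.08], [-0.75, 2.2], [0.22, 2.44], [-1.43, 4.57], [0, 2.65], [-2.85, 2.85]. Speed limits (rad/s): [2.79, 2.79, 3.14, 3.14, 3.14, 3.14].

INTERFACE

Orientations are given as a rotation vector (axis times angle).
In Python, from plant import r gives the robot as it stands.
- The arm moves only by the tool play_rows, never from a script. Its argument "commands" is a list of rows, each a list of 7 numbers: the gripper command: -1 is shut, 1 is fully open, values between are in proportion, then the shift along the tool's x, y, z in mm, then the turn, a rotation vector about the tool's x, y, z in degrees. A call has 1 to 20 rows; each row shifts and turns the commanded pose from where the row before left it, along the tool's axes as they then stand; what a row does not reach is not made up. A row lasts 1/10 s, in which the tool goes at most 50 mm and 8.59 degrees, less where a joint would pass 70% of its speed; a pose out of reach is approached as far as the arm can. A call with a gripper value outside its range is refused whole. The fingers move at their own pace and stop on an object; "grip_force" is the grip in N (left out, the last holds). Time passes only in rows, so rows that do not move let the fingers close. It gives the time, the measured TCP pose, the force, the opening and the grip force at its end, in the units of the state.
- r.read_state(): the state, without advancing time (a new reading comes with each control period).
- r.read_camera(name): name is "scene" or "side" or "wrist"; returns a dict with "color" (480x640x3 uint8, red, green, blue), "vfov" (degrees; the focal length in pixels is half the picture's height over the tangent of half this angle, whatever the lens; pixels are square), "cx", "cy" (the principal point, pixels), "origin" and "attitude" of the camera in the world. Camera axes: x right, y down, z forward; pixel columns grow to the right and rows downward; lengths in m; the calibration is good to about 2 mm. A picture is of the moment at which its call begins. There is no depth.
- r.finish_job(): hands the job in; it is judged then, once.
The state is a dict: "time": time; "joint_pos": joint angles; "qvel": joint speeds; "effort": joint torques, N m; "position": TCP position; "tcp_rot": TCP orientation; "wrist_force": force on the tool from outside, world axes, zero at the start; "torque": the same for the moment, N m; "finger_gap": finger opening in m; "finger_force": force on a finger pad.
Only numpy, scipy, OpenCV 4.12 (cv2) and the standard library are available. Lean on these libraries where they do the work, as an engineer would, in place of code of your own. Each camera call takes 0.05 s, during which the arm holds its last target. There are 200 camera calls.

## Working session

There is one attempt and no reset: what is moved stays moved. The work goes in short steps, Python scripts to look and compute and a tool call to move; the robot and the scene stay as the last step left them, time stands still between calls to the robot, and variables do not carry over. Pictures are saved under pics/ and viewed, at most 10 in all, crops included, and the job is handed in when it is done.

Besides the shell and the picture viewer there is one more tool, called by a JSON object that holds its "api" and its "payload", one argument or row to a line. play_rows: Moves the arm, as the interface text tells. Its arguments: {"type":"object","properties":{"commands":{"type":"array"},"grip_force":{"type":"number"}},"required":["commands"]}

```bash
ls; mkdir -p pics
cat > h.py <<'E'
import numpy as np,cv2
from scipy.spatial.transform import Rotation as R
from plant import r
def att(a):
    a=np.array(a,float)
    if a.shape==(3,3): return a
    return R.from_rotvec(a).as_matrix() if a.size==3 else R.from_quat(a).as_matrix()
def f(c): return 240/np.tan(np.radians(c['vfov'])/2)
def ray(c,u,v):
    d=np.array([(u-c['cx'])/f(c),(v-c['cy'])/f(c),1]); return np.array(c['origin']),att(c['attitude'])@d
def onz(c,u,v,z):
    o,d=ray(c,u,v); return o+d*(z-o[2])/d[2]
def proj(c,p):
    q=att(c['attitude']).T@(np.array(p)-np.array(c['origin'])); return c['cx']+f(c)*q[0]/q[2],c['cy']+f(c)*q[1]/q[2]
def tri(c1,p1,c2,p2):
    o1,d1=ray(c1,*p1);o2,d2=ray(c2,*p2)
    s=np.linalg.lstsq(np.c_[d1,-d2],o2-o1,rcond=None)[0]
    a=o1+d1*s[0];b=o2+d2*s[1]; return (a+b)/2,np.linalg.norm(a-b)
E
python3 - <<'E'
from h import *
s=r.read_state();print(s)
for n in['scene','side']:
    c=r.read_camera(n);print(n,{k:v for k,v in c.items() if k!='color'})
    cv2.imwrite(f'pics/{n}0.png',c['color'][:,:,::-1])
E
```

```text
pics
{'time': 0.0, 'joint_pos': array([-1.78513466e-01,  5.28476148e-01,  1.43387071e+00, -1.90662265e-05,
        1.18144437e+00, -1.78496422e-01]), 'qvel': array([ 1.12367203e-04, -1.68618660e-03, -3.25734613e-04,  1.05948632e-04,
        5.78742940e-05,  2.17003842e-04]), 'effort': array([-5.45745443e-04, -4.40045428e+01, -1.76593530e+01,  6.32597599e-02,
        5.83207863e-02, -1.53719384e-04]), 'position': array([6.24267674e-01, 1.47709315e-04, 2.21575583e-01]), 'tcp_rot': array([-2.22018199e+00, -2.22016026e+00,  1.99121122e-03]), 'wrist_force': array([-0.28082831,  0.32557273,  0.07368416]), 'torque': array([ 0.02904004, -0.03684461,  0.04542914]), 'finger_force': 0.0, 'finger_gap': 0.08688912729228497}
scene {'vfov': 56.805086122998866, 'cx': 326.46435239071207, 'cy': 239.2790284899617, 'origin': array([1.19399385, 0.48278597, 0.6378806 ]), 'attitude': array([-1.05813104, -2.14061131,  1.2210974 ])}
side {'vfov': 48.71490708881779, 'cx': 321.74499374389563, 'cy': 235.1148456721037, 'origin': array([ 0.04153053, -0.91284606,  1.08524012]), 'attitude': array([-2.22090156,  0.61474247, -0.26728933])}
```

View pics/scene0.png

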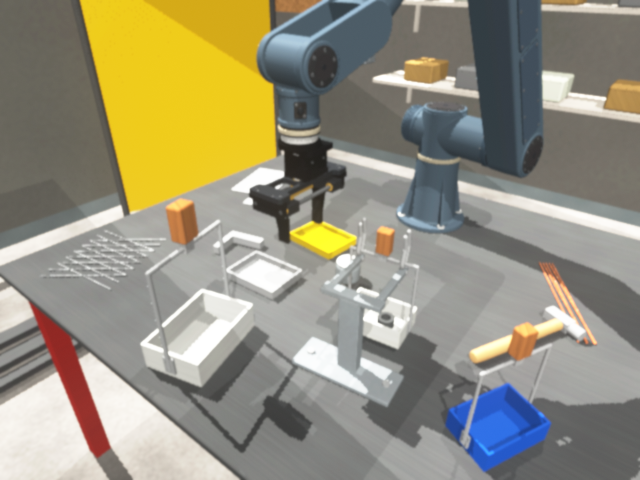

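View pics/side0.png

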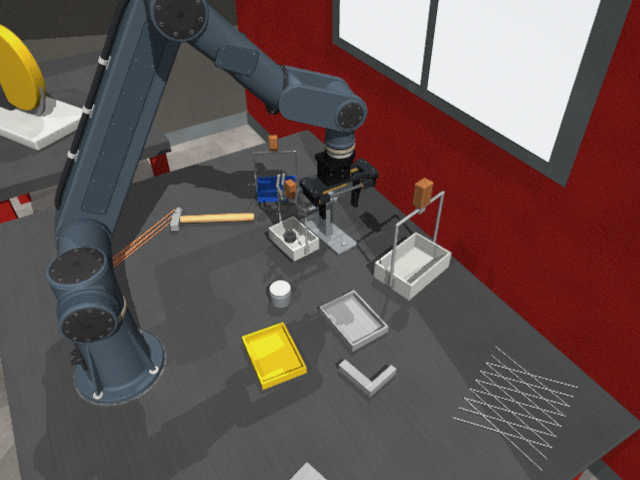

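The hanging white basket's grip is at scene (385,241) and side (291,189), with the collar inside. The grey tray is at scene (264,273) and side (354,319), and the tin at side (280,292). The large white, blue and yellow items are decoys. Next I'll measure the positions.

```bash
cat > m.py <<'E'
from h import *
sc=r.read_camera('scene');si=r.read_camera('side')
def blob(c,lo,hi,near):
    hsv=cv2.cvtColor(c['color'],cv2.COLOR_RGB2HSV);m=cv2.inRange(hsv,lo,hi)
    n,l,st,ce=cv2.connectedComponentsWithStats(m)
    k=min([i for i in range(1,n) if st[i,4]>40],key=lambda i:np.hypot(*(ce[i]-near)));return ce[k],st[k],(l==k).astype(np.uint8)
if __name__=='__main__':
    a=blob(sc,(5,120,80),(18,255,255),(385,241));b=blob(si,(5,120,80),(18,255,255),(291,189))
    print(a[:2],b[:2],'grip',tri(sc,a[0],si,b[0]))
    for c,n,p,rc in((sc,'scene',(385,241),(300,200,150,200)),(si,'side',(354,319),(240,160,160,195))):
        x,y,w,h=rc;im=c['color'][y:y+h,x:x+w,::-1];k=min(800//w,600//h)
        cv2.imwrite(f'pics/{n}1.png',cv2.resize(im,None,fx=k,fy=k,interpolation=cv2.INTER_CUBIC));print(n,k)
E
python3 m.py
```

```text
(array([384.27272727, 242.37829912]), array([376, 230,  18,  26, 341], dtype=int32)) (array([289.72413793, 187.30344828]), array([285, 180,  11,  19, 145], dtype=int32)) grip (array([0.56465629, 0.15130744, 0.22475206]), np.float64(0.0035159615906727366))
scene 3
side 3
```

View pics/scene1.png

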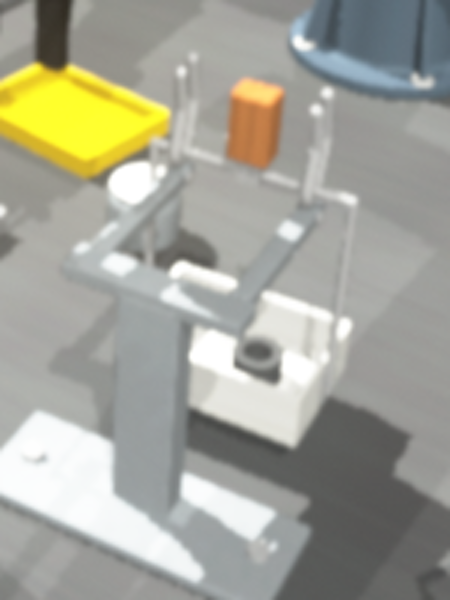

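View pics/side1.png

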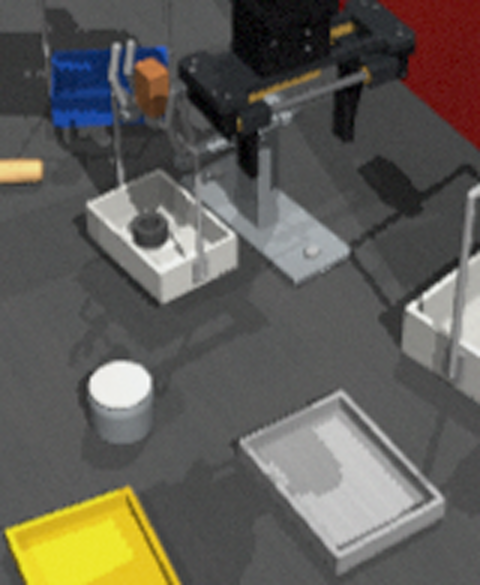

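Run:
```python
from m import *
A=onz(sc,351.7,247.8,.19);B=onz(sc,417.3,266.5,.19);d=B-A;print('bail',A,B,(A+B)/2,np.linalg.norm(d),np.degrees(np.arctan2(d[1],d[0])))
g=blob(sc,(5,120,80),(18,255,255),(385,241))[0];g2=blob(si,(5,120,80),(18,255,255),(291,189))[0]
print('grip',onz(sc,*g,.224),onz(si,*g2,.224))
for p in[(269.3,229),(293.5,217.5),(319,239.3),(294.5,252)]: print('rim',onz(si,*p,.065))
T=[onz(si,*p,.022) for p in[(320.7,307.3),(354,291),(387.3,325.7),(352.7,344.3)]]
for t in T: print(t)
print('tray',np.mean(T,0),[ (np.linalg.norm(T[i]-T[i-1]),np.degrees(np.arctan2(*(T[i]-T[i-1])[[1,0]]))) for i in range(4)])
# scene refine: light gray tray blob min-area quad
S=[onz(sc,*p,.022) for p in[(227,271),(262,251),(302,270),(266,294)]]
for t in S: print('sc',t)
print('can',onz(si,280,288,.05),onz(sc,345,261,.05))
print(r.read_state()['joint_pos'])
```

```text
bail [0.57150438 0.08351489 0.19      ] [0.5517948  0.21457419 0.19      ] [0.56164959 0.14904454 0.19      ] 0.1325330505445757 98.55243266831934
grip [0.56575628 0.15016074 0.224     ] [0.56506946 0.15513397 0.224     ]
rim [0.51050522 0.19806467 0.065     ]
rim [0.5974904  0.20811237 0.065     ]
rim [0.61314582 0.08195593 0.065     ]
rim [0.52670142 0.07139063 0.065     ]
[ 0.50422788 -0.11078593  0.022     ]
[ 0.61127149 -0.10752716  0.022     ]
[ 0.61791772 -0.25137558  0.022     ]
[ 0.51067559 -0.25461905  0.022     ]
tray [ 0.56102317 -0.18107693  0.022     ] [(np.float64(0.1439775729040889), np.float64(92.56672380708555)), (np.float64(0.10709321186279439), np.float64(1.743738550018166)), (np.float64(0.14400188211602033), np.float64(-87.35464696032128)), (np.float64(0.10729116014712073), np.float64(-178.26765354265507))]
sc [ 0.61732783 -0.24474157  0.022     ]
sc [ 0.49756268 -0.24273817  0.022     ]
sc [ 0.50106408 -0.10341689  0.022     ]
sc [ 0.62587116 -0.10587962  0.022     ]
can [ 0.43366367 -0.01768701  0.05      ] [ 0.43823773 -0.0193875   0.05      ]
[-1.78520787e-01  5.27876589e-01  1.43306297e+00 -2.53095166e-05
  1.18139299e+00 -1.78496781e-01]
```

{"api": "play_rows", "payload": {
  "commands": [
    [1, 0, 0, -25, 0, 0, 0],
    [1, 0, 0, -25, 0, 0, 0],
    [1, 0, 0, -25, 0, 0, 0],
    [1, 0, 0, -25, 0, 0, 0],
    [1, 25, -10, 0, 0, 0, 0],
    [1, 25, -10, 0, 0, 0, 0],
    [1, 25, -10, 0, 0, 0, 0],
    [1, 25, -10, 0, 0, 0, 0],
    [1, 25, -10, 0, 0, 0, 0],
    [1, 25, -10, 0, 0, 0, 0],
    [1, 0, 0, 0, 0, 0, -3.75],
    [1, 0, 0, 0, 0, 0, -3.75],
    [1, 0, 0, 0, 0, 0, 0],
    [1, 0, 0, 0, 0, 0, 0]
  ]
}}

```text
time: 1.7
position: [0.565, 0.15, 0.3225]
tcp_rot: [-2.073, -2.36, 0.0]
wrist_force: [-1.0, -0.6, 0.6]
finger_gap: 0.0867
finger_force: 0.0
```

Run:
```python
from h import *
s=r.read_state();print(s['position'],s['tcp_rot'],s['wrist_force'],s['torque'],R.from_rotvec(s['tcp_rot']).as_matrix().round(3))
c=r.read_camera('wrist');print({k:v for k,v in c.items() if k!='color'})
cv2.imwrite('pics/w1.png',c['color'][:,:,::-1])
print('grip proj',proj(c,(.5635,.151,.248)))
c=r.read_camera('side');cv2.imwrite('pics/s2.png',c['color'][:,:,::-1])
```

```text
[0.564957   0.14998408 0.32251956] [-2.07309864e+00 -2.36040772e+00  7.59160167e-05] [-0.97360153 -0.57709084  0.58254224] [ 0.06616464 -0.02804448 -0.03188725] [[-0.129  0.992 -0.   ]
 [ 0.992  0.129 -0.   ]
 [ 0.    -0.    -1.   ]]
{'vfov': 66.59248656654503, 'cx': 324.73075891773493, 'cy': 243.42146416272084, 'origin': array([0.55549989, 0.2187245 , 0.48420174]), 'attitude': array([2.87792791, 0.18652753, 0.02353045])}
grip proj (np.float64(323.6948793361691), np.float64(251.83146961163075))
```

View pics/w1.png

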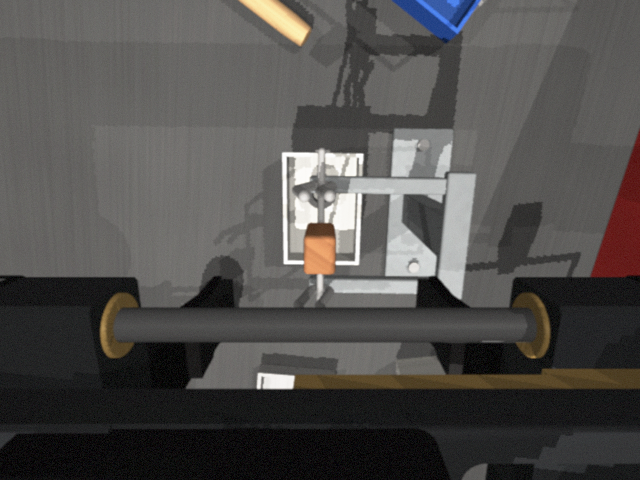

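Run:
```python
from h import *
c=r.read_camera('wrist')
hsv=cv2.cvtColor(c['color'],cv2.COLOR_RGB2HSV);m=cv2.inRange(hsv,(5,120,80),(18,255,255));m[:200]=0;m[290:]=0;m[:,:280]=0;m[:,360:]=0
for y in range(222,280,4):
    x=np.flatnonzero(m[y]); 
    if len(x): print(y,x[0],x[-1],hsv[y,x].mean(0).round())
ys=np.flatnonzero(m.any(1));print(ys[0],ys[-1])
for p in[(319.7,ys[-1]+1)]: print(onz(c,*p,.248))
print('bar',onz(c,321,152,.19),onz(c,320,295,.19))
print('rim',[onz(c,*p,.065).round(4) for p in[(283,154),(363,154),(360,263),(285,264)]])
print('rods',onz(c,304,196,.25),onz(c,329,196,.25))
```

```text
226 310 332 [ 12. 142.  84.]
230 307 333 [ 12. 142.  86.]
234 306 333 [ 12. 143.  90.]
238 305 334 [ 12. 144. 194.]
242 305 334 [ 12. 140. 227.]
246 305 334 [ 13. 139. 224.]
250 305 334 [ 13. 140. 224.]
254 304 334 [ 12. 139. 222.]
258 304 334 [ 12. 141. 220.]
262 305 333 [ 12. 141. 223.]
266 304 334 [ 12. 140. 219.]
270 304 334 [ 13. 140. 221.]
224 273
[0.56291249 0.13483778 0.248     ]
bar [0.55305342 0.21439495 0.19      ] [0.5673829  0.09525908 0.19      ]
rim [array([0.5103, 0.205 , 0.065 ]), array([0.5987, 0.2165, 0.065 ]), array([0.6149, 0.0901, 0.065 ]), array([0.5255, 0.0772, 0.065 ])]
rods [0.54622866 0.18669588 0.25      ] [0.56211668 0.18876618 0.25      ]
```

{"api": "play_rows", "payload": {
  "commands": [
    [1, -1, -4, 0, 0, 0, 0],
    [1, 0, 0, 20, 0, 0, 0],
    [1, 0, 0, 20, 0, 0, 0],
    [1, 0, 0, 20, 0, 0, 0],
    [1, 0, 0, 20, 0, 0, 0],
    [1, 0, 0, 20, 0, 0, 0],
    [1, 0, 0, 16, 0, 0, 0],
    [1, 0, 0, 0, 0, 0, 0],
    [-0.3, 0, 0, 0, 0, 0, 0],
    [-0.3, 0, 0, 0, 0, 0, 0],
    [-0.3, 0, 0, 0, 0, 0, 0],
    [-0.3, 0, 0, 0, 0, 0, 0],
    [-0.3, 0, 0, 0, 0, 0, 0],
    [-0.3, 0, 0, 0, 0, 0, 0]
  ],
  "grip_force": 3
}}

```text
time: 3.25
position: [0.5612, 0.1486, 0.2068]
tcp_rot: [2.071, 2.362, 0.001]
wrist_force: [-0.4, 0.3, 0.2]
finger_gap: 0.0472
finger_force: 0.0
```

Run:
```python
from h import *
c=r.read_camera('wrist')
hsv=cv2.cvtColor(c['color'],cv2.COLOR_RGB2HSV);m=cv2.inRange(hsv,(5,120,80),(18,255,255))
cv2.imwrite('pics/w2.png',c['color'][:,:,::-1])
s=r.read_state();print(s['position'],s['finger_gap'],s['wrist_force'])
print('tcp row proj', proj(c,s['position']),proj(c,np.array(s['position'])+[0,0,.019]))
```

```text
[0.56119756 0.14854202 0.2067319 ] 0.042734526376778194 [ 0.85395042 -0.96592794  0.10497599]
tcp row proj (np.float64(325.83501233022156), np.float64(297.5272095907621)) (np.float64(325.9712673852236), np.float64(315.2842005411122))
```

View pics/w2.png

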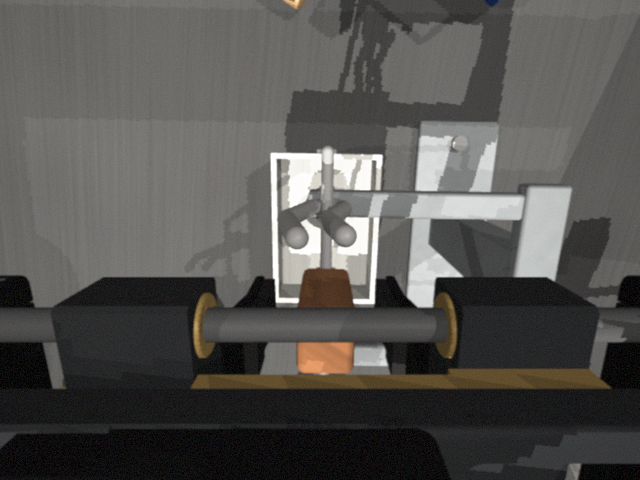

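The grip (326,320) is centred between the fingers, the bar runs along column 327, and the rod tips are at (297,238) and (345,236). Closing softly.

{"api": "play_rows", "payload": {
  "commands": [
    [-0.45, 0, 0, 0, 0, 0, 0],
    [-0.6, 0, 0, 0, 0, 0, 0],
    [-0.6, 0, 0, 0, 0, 0, 0],
    [-0.8, 0, 0, 0, 0, 0, 0],
    [-1, 0, 0, 0, 0, 0, 0],
    [-1, 0, 0, 0, 0, 0, 0],
    [-1, 0, 0, 0, 0, 0, 0]
  ],
  "grip_force": 3
}}

```text
time: 4.0
position: [0.5613, 0.1485, 0.2065]
tcp_rot: [2.071, 2.362, 0.0]
wrist_force: [0.5, 0.4, -1.2]
finger_gap: 0.0222
finger_force: 3.0
```

{"api": "play_rows", "payload": {
  "commands": [
    [-1, 0, 0, 0, 0, 0, 0],
    [-1, 0, 0, 0, 0, 0, 0],
    [-1, 0, 0, 0, 0, 0, 0],
    [-1, 0, 0, -0.7, 0, 0, 0],
    [-1, 0, 0, -0.6, 0, 0, 0],
    [-1, 0, 0, 0, 0, 0, 0],
    [-1, 0, 0, 0, 0, 0, 0]
  ],
  "grip_force": 28
}}

```text
time: 4.7
position: [0.5606, 0.1484, 0.2073]
tcp_rot: [-2.071, -2.361, 0.002]
wrist_force: [-0.3, -0.0, -5.4]
finger_gap: 0.0219
finger_force: 27.9
```

{"api": "play_rows", "payload": {
  "commands": [
    [-1, 0, -0.3, -1, 0, 0, 0],
    [-1, 0, -0.3, -1, 0, 0, 0],
    [-1, 0, -0.3, -1, 0, 0, 0],
    [-1, 0, 0, 0, 0, 0, 0]
  ]
}}

```text
time: 5.1
position: [0.56, 0.1484, 0.211]
tcp_rot: [-2.071, -2.362, 0.001]
wrist_force: [-0.8, -0.2, -5.1]
finger_gap: 0.0217
finger_force: 27.9
```

{"api": "play_rows", "payload": {
  "commands": [
    [-1, 0, -0.3, -1, 0, 0, 0],
    [-1, 0, -0.3, -1, 0, 0, 0],
    [-1, 0, -0.3, -1, 0, 0, 0],
    [-1, 0, 0, 0, 0, 0, 0]
  ]
}}

```text
time: 5.5
position: [0.5594, 0.1483, 0.2141]
tcp_rot: [2.071, 2.362, 0.0]
wrist_force: [-0.9, 0.3, -4.6]
finger_gap: 0.0218
finger_force: 27.9
```

{"api": "play_rows", "payload": {
  "commands": [
    [-1, 0, -0.3, -1, 0, 0, 0],
    [-1, 0, -0.3, -1, 0, 0, 0],
    [-1, 0, -0.3, -1, 0, 0, 0],
    [-1, 0, 0, 0, 0, 0, 0]
  ]
}}

```text
time: 5.9
position: [0.5585, 0.1482, 0.217]
tcp_rot: [2.071, 2.362, 0.0]
wrist_force: [-0.4, 0.5, -5.4]
finger_gap: 0.0222
finger_force: 27.9
```

{"api": "play_rows", "payload": {
  "commands": [
    [-1, 0, -0.3, -1, 0, 0, 0],
    [-1, 0, -0.3, -1, 0, 0, 0],
    [-1, 0, -0.3, -1, 0, 0, 0],
    [-1, 0, 0, 0, 0, 0, 0]
  ]
}}

```text
time: 6.3
position: [0.5576, 0.1481, 0.22]
tcp_rot: [2.071, 2.362, 0.0]
wrist_force: [-0.3, 0.1, -4.7]
finger_gap: 0.0219
finger_force: 27.9
```

{"api": "play_rows", "payload": {
  "commands": [
    [-1, 0, -0.3, -1, 0, 0, 0],
    [-1, 0, -0.3, -1, 0, 0, 0],
    [-1, 0, -0.3, -1, 0, 0, 0],
    [-1, 0, 0, 0, 0, 0, 0]
  ]
}}

```text
time: 6.7
position: [0.5568, 0.148, 0.2231]
tcp_rot: [2.071, 2.362, 0.0]
wrist_force: [1.0, -0.7, -4.3]
finger_gap: 0.022
finger_force: 27.9
```

{"api": "play_rows", "payload": {
  "commands": [
    [-1, 0, -0.25, -1, 0, 0, 0],
    [-1, 0, -0.25, -1, 0, 0, 0],
    [-1, 0, 0, 0, 0, 0, 0]
  ]
}}

```text
time: 7.0
position: [0.5563, 0.1479, 0.225]
tcp_rot: [2.071, 2.362, 0.0]
wrist_force: [0.3, 0.3, -5.3]
finger_gap: 0.022
finger_force: 27.9
```

Run:
```python
from h import *
s=r.read_state();print(s['wrist_force'],s['torque'])
```

```text
[ 0.32248311  0.31129507 -5.3412132 ] [ 0.01218307 -0.01641597 -0.02461882]
```

{"api": "play_rows", "payload": {
  "commands": [
    [-1, 0, -0.28, -1, 0, 0, 0],
    [-1, 0, -0.28, -1, 0, 0, 0],
    [-1, 0, -0.28, -1, 0, 0, 0],
    [-1, 0, 0, 0, 0, 0, 0]
  ]
}}

```text
time: 7.4
position: [0.5554, 0.1478, 0.228]
tcp_rot: [2.071, 2.362, 0.0]
wrist_force: [-0.7, 0.3, -4.5]
finger_gap: 0.0218
finger_force: 27.9
```

{"api": "play_rows", "payload": {
  "commands": [
    [-1, 0, -0.28, -1, 0, 0, 0],
    [-1, 0, -0.28, -1, 0, 0, 0],
    [-1, 0, -0.28, -1, 0, 0, 0],
    [-1, 0, 0, 0, 0, 0, 0]
  ]
}}

```text
time: 7.8
position: [0.5546, 0.1476, 0.231]
tcp_rot: [2.071, 2.362, 0.0]
wrist_force: [-0.1, -0.2, -4.2]
finger_gap: 0.0221
finger_force: 27.9
```

{"api": "play_rows", "payload": {
  "commands": [
    [-1, 0, -0.28, -1, 0, 0, 0],
    [-1, 0, -0.28, -1, 0, 0, 0],
    [-1, 0, -0.28, -1, 0, 0, 0],
    [-1, 0, 0, 0, 0, 0, 0]
  ]
}}

```text
time: 8.2
position: [0.5538, 0.1475, 0.234]
tcp_rot: [2.071, 2.362, 0.0]
wrist_force: [-0.3, 0.3, -4.7]
finger_gap: 0.0218
finger_force: 27.9
```

{"api": "play_rows", "payload": {
  "commands": [
    [-1, 0, -0.28, -1, 0, 0, 0],
    [-1, 0, -0.2, -1, 0, 0, 0],
    [-1, 0, 0, 0, 0, 0, 0]
  ]
}}

```text
time: 8.5
position: [0.5533, 0.1475, 0.236]
tcp_rot: [2.071, 2.362, 0.0]
wrist_force: [0.1, -0.6, -5.9]
finger_gap: 0.0219
finger_force: 27.9
```

{"api": "play_rows", "payload": {
  "commands": [
    [-1, 0, 0, -1, 0, 0, 0],
    [-1, 0, 0, -1, 0, 0, 0],
    [-1, 0, 0, 0, 0, 0, 0]
  ]
}}

```text
time: 8.8
position: [0.5533, 0.1475, 0.238]
tcp_rot: [2.071, 2.362, 0.0]
wrist_force: [0.1, 0.2, -5.3]
finger_gap: 0.0219
finger_force: 27.9
```

{"api": "play_rows", "payload": {
  "commands": [
    [-1, 0, 0.2, -1, 0, 0, 0],
    [-1, 0, 0.2, -1, 0, 0, 0],
    [-1, 0, 0.2, -1, 0, 0, 0],
    [-1, 0, 0, 0, 0, 0, 0]
  ]
}}

```text
time: 9.2
position: [0.554, 0.1476, 0.2411]
tcp_rot: [2.071, 2.362, 0.001]
wrist_force: [0.2, 0.9, -5.6]
finger_gap: 0.0219
finger_force: 27.9
```

{"api": "play_rows", "payload": {
  "commands": [
    [-1, 0, 0.22, -1, 0, 0, 0],
    [-1, 0, 0.22, -1, 0, 0, 0],
    [-1, 0, 0.22, -1, 0, 0, 0],
    [-1, 0, 0, 0, 0, 0, 0]
  ]
}}

```text
time: 9.6
position: [0.5547, 0.1477, 0.2441]
tcp_rot: [2.071, 2.362, 0.001]
wrist_force: [0.8, -0.0, -4.9]
finger_gap: 0.0219
finger_force: 27.9
```

{"api": "play_rows", "payload": {
  "commands": [
    [-1, 0, 0.24, -1, 0, 0, 0],
    [-1, 0, 0.24, -1, 0, 0, 0],
    [-1, 0, 0.24, -1, 0, 0, 0],
    [-1, 0, 0, 0, 0, 0, 0]
  ]
}}

```text
time: 10.0
position: [0.5554, 0.1477, 0.2471]
tcp_rot: [2.071, 2.362, 0.001]
wrist_force: [0.4, -0.5, -4.9]
finger_gap: 0.0221
finger_force: 27.9
```

{"api": "play_rows", "payload": {
  "commands": [
    [-1, 0, 0.24, -1, 0, 0, 0],
    [-1, 0, 0.24, -1, 0, 0, 0],
    [-1, 0, 0.24, -1, 0, 0, 0],
    [-1, 0, 0, 0, 0, 0, 0]
  ]
}}

```text
time: 10.4
position: [0.5561, 0.1478, 0.2501]
tcp_rot: [2.071, 2.362, 0.001]
wrist_force: [0.2, 0.3, -4.8]
finger_gap: 0.022
finger_force: 27.9
```

{"api": "play_rows", "payload": {
  "commands": [
    [-1, 0, 0.24, -1, 0, 0, 0],
    [-1, 0, 0.24, -1, 0, 0, 0],
    [-1, 0, 0.24, -1, 0, 0, 0],
    [-1, 0, 0, 0, 0, 0, 0]
  ]
}}

```text
time: 10.8
position: [0.5568, 0.148, 0.2531]
tcp_rot: [2.071, 2.362, 0.001]
wrist_force: [-0.1, 0.0, -5.4]
finger_gap: 0.0221
finger_force: 27.9
```

{"api": "play_rows", "payload": {
  "commands": [
    [-1, 0, 0.24, -1, 0, 0, 0],
    [-1, 0, 0.24, -1, 0, 0, 0],
    [-1, 0, 0.24, -1, 0, 0, 0],
    [-1, 0, 0, 0, 0, 0, 0]
  ]
}}

```text
time: 11.2
position: [0.5575, 0.148, 0.256]
tcp_rot: [2.071, 2.362, 0.001]
wrist_force: [-0.8, -0.0, -4.3]
finger_gap: 0.0219
finger_force: 27.9
```

{"api": "play_rows", "payload": {
  "commands": [
    [-1, 0, 0.22, -1, 0, 0, 0],
    [-1, 0, 0.22, -1, 0, 0, 0],
    [-1, 0, 0.22, -1, 0, 0, 0],
    [-1, 0, 0, 0, 0, 0, 0]
  ]
}}

```text
time: 11.6
position: [0.5582, 0.1481, 0.2591]
tcp_rot: [2.071, 2.362, 0.001]
wrist_force: [0.8, 0.0, -5.3]
finger_gap: 0.0218
finger_force: 27.9
```

{"api": "play_rows", "payload": {
  "commands": [
    [-1, 0, 0.22, -1, 0, 0, 0],
    [-1, 0, 0.22, -1, 0, 0, 0],
    [-1, 0, 0.22, -1, 0, 0, 0],
    [-1, 0, 0, 0, 0, 0, 0]
  ]
}}

```text
time: 12.0
position: [0.5588, 0.1482, 0.262]
tcp_rot: [2.071, 2.362, 0.001]
wrist_force: [-0.7, 0.0, -4.4]
finger_gap: 0.0218
finger_force: 27.9
```

{"api": "play_rows", "payload": {
  "commands": [
    [-1, 0, 0.22, -1, 0, 0, 0],
    [-1, 0, 0.22, -1, 0, 0, 0],
    [-1, 0, 0.22, -1, 0, 0, 0],
    [-1, 0, 0, 0, 0, 0, 0]
  ]
}}

```text
time: 12.4
position: [0.5595, 0.1483, 0.265]
tcp_rot: [2.071, 2.362, 0.001]
wrist_force: [0.5, 1.0, -5.7]
finger_gap: 0.022
finger_force: 27.9
```

{"api": "play_rows", "payload": {
  "commands": [
    [-1, 0, 0.22, -1, 0, 0, 0],
    [-1, 0, 0.22, -1, 0, 0, 0],
    [-1, 0, 0.2, -1, 0, 0, 0],
    [-1, 0, 0, 0, 0, 0, 0]
  ]
}}

```text
time: 12.8
position: [0.5601, 0.1484, 0.2681]
tcp_rot: [2.071, 2.362, 0.001]
wrist_force: [-0.5, -0.2, -5.5]
finger_gap: 0.0219
finger_force: 27.9
```

{"api": "play_rows", "payload": {
  "commands": [
    [-1, 0, 0.2, -1, 0, 0, 0],
    [-1, 0, 0.2, -1, 0, 0, 0],
    [-1, 0, 0.2, -1, 0, 0, 0],
    [-1, 0, 0.1, -1, 0, 0, 0],
    [-1, 0, 0, 0, 0, 0, 0]
  ]
}}

```text
time: 13.3
position: [0.5608, 0.1484, 0.2721]
tcp_rot: [2.071, 2.362, 0.001]
wrist_force: [0.3, 1.1, -5.3]
finger_gap: 0.0219
finger_force: 27.9
```

{"api": "play_rows", "payload": {
  "commands": [
    [-1, 0, 0, -2, 0, 0, 0],
    [-1, 0, 0, -2, 0, 0, 0],
    [-1, 0, 0, -2, 0, 0, 0],
    [-1, 0, 0, -3, 0, 0, 0],
    [-1, 0, 0, -3, 0, 0, 0],
    [-1, 0, 0, -3, 0, 0, 0],
    [-1, 0, 0, 0, 0, 0, 0]
  ]
}}

```text
time: 14.0
position: [0.561, 0.1485, 0.2875]
tcp_rot: [2.071, 2.361, 0.002]
wrist_force: [0.9, 0.4, -4.6]
finger_gap: 0.022
finger_force: 27.9
```

Run:
```python
from h import *
c=r.read_camera('scene')
cv2.imwrite('pics/s3.png',cv2.resize(c['color'][160:360,290:450,::-1],None,fx=3,fy=3,interpolation=cv2.INTER_CUBIC))
```

```text
(no output)
```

View pics/s3.png

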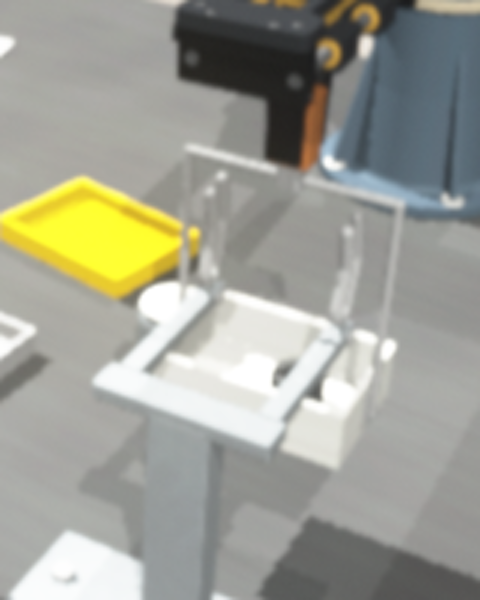

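The bail is clear above both prong tips (bar at rows 150-205, tips at (222,178) and (350,230)), and the collar is in the basket. Drawing it forwards.

{"api": "play_rows", "payload": {
  "commands": [
    [-1, 0, -2, 0, 0, 0, 0],
    [-1, 0, -4, 0, 0, 0, 0],
    [-1, 0, -6, 0, 0, 0, 0],
    [-1, 0, -8, 0, 0, 0, 0],
    [-1, 0, -10, 0, 0, 0, 0],
    [-1, 0, -10, 0, 0, 0, 0],
    [-1, 0, -10, 0, 0, 0, 0],
    [-1, 0, -10, 0, 0, 0, 0],
    [-1, 0, -10, 0, 0, 0, 0],
    [-1, 0, -10, 0, 0, 0, 0],
    [-1, 0, -8, 0, 0, 0, 0],
    [-1, 0, -6, 0, 0, 0, 0],
    [-1, 0, -4, 0, 0, 0, 0],
    [-1, 0, -2, 0, 0, 0, 0],
    [-1, 0, 0, 0, 0, 0, 0]
  ]
}}

```text
time: 15.55
position: [0.4615, 0.1354, 0.2869]
tcp_rot: [2.071, 2.362, 0.0]
wrist_force: [0.6, 0.2, -4.9]
finger_gap: 0.022
finger_force: 27.9
```

Run:
```python
from h import *
for n,p in(('side',(354,319)),('scene',(264,273))):
    c=r.read_camera(n);hsv=cv2.cvtColor(c['color'],cv2.COLOR_RGB2HSV)
    m=cv2.inRange(hsv,(0,0,115),(180,45,255));w=np.zeros_like(m);w[p[1]-45:p[1]+45,p[0]-55:p[0]+55]=1;m*=w
    m=cv2.morphologyEx(m,cv2.MORPH_CLOSE,np.ones((7,7)))
    cs,_=cv2.findContours(m,cv2.RETR_EXTERNAL,cv2.CHAIN_APPROX_NONE);k=max(cs,key=cv2.contourArea)
    h=cv2.convexHull(k);print(n,cv2.contourArea(k),cv2.boundingRect(k))
    q=cv2.approxPolyDP(h,3,True)[:,0];print(q.tolist());print([onz(c,*x,.022)[:2].round(4).tolist() for x in q])
    im=c['color'][p[1]-45:p[1]+45,p[0]-55:p[0]+55,::-1].copy();cv2.imwrite(f'pics/t_{n}.png',cv2.resize(im,None,fx=6,fy=6,interpolation=cv2.INTER_CUBIC))
a,b=[cv2.imread(f'pics/t_{n}.png') for n in('side','scene')];cv2.imwrite('pics/t.png',cv2.resize(np.hstack([a,b]),(800,327)))
```

```text
side 2122.5 (320, 290, 68, 61)
[[354, 290], [385, 322], [387, 331], [352, 350], [320, 306]]
[[0.6133, -0.1044], [0.62, -0.2386], [0.6073, -0.2648], [0.4998, -0.268], [0.5049, -0.1059]]
scene 9111.0 (209, 228, 110, 90)
[[318, 256], [318, 317], [209, 317], [209, 228], [294, 228]]
[[0.426, -0.112], [0.6164, 0.0362], [0.7574, -0.1452], [0.5007, -0.4491], [0.35, -0.2586]]
```

View pics/t.png

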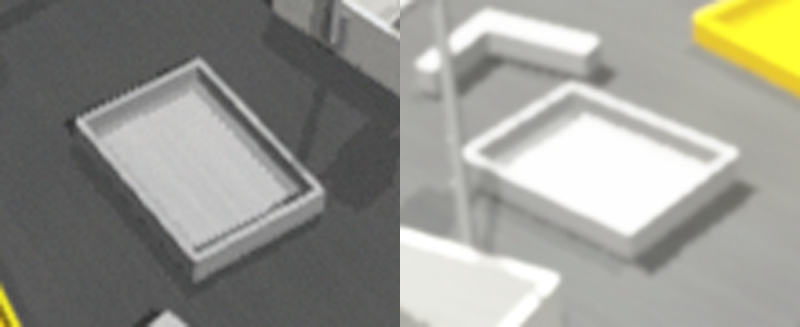

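Run:
```python
from h import *
P=[[(319.9,307.3),(353.5,290),(387.8,325.7),(352.6,346.7)],[(302,269.8),(272.3,293.2),(227.2,270.1),(256.3,250.6)]]
for n,q in zip(('side','scene'),P):
    c=r.read_camera(n);T=np.array([onz(c,*p,.022)[:2] for p in q]);print(n,T.round(4).tolist(),T.mean(0).round(4))
    for i in range(4):
        d=T[i]-T[i-1];print(np.linalg.norm(d).round(4),np.degrees(np.arctan2(d[1],d[0])).round(1))
```

```text
side [[0.5024, -0.1097], [0.6121, -0.1037], [0.619, -0.252], [0.5065, -0.2605]] [ 0.56   -0.1815]
0.1509 91.5
0.1099 3.1
0.1485 -87.3
0.1128 -175.7
scene [[0.5004, -0.104], [0.6149, -0.0967], [0.6144, -0.2473], [0.5054, -0.2559]] [ 0.5588 -0.176 ]
0.152 91.9
0.1147 3.6
0.1506 -90.2
0.1093 -175.5
```

{"api": "play_rows", "payload": {
  "commands": [
    [-1, -5, 0, 0, 0, 0, 0],
    [-1, -10, 0, 0, 0, 0, 0],
    [-1, -15, 0, 0, 0, 0, 0],
    [-1, -20, 0, 0, 0, 0, 0],
    [-1, -20, 0, 0, 0, 0, 0],
    [-1, -20, 0, 0, 0, 0, 0],
    [-1, -20, 0, 0, 0, 0, 0],
    [-1, -20, 0, 0, 0, 0, 0],
    [-1, -20, 0, 0, 0, 0, 0],
    [-1, -20, 0, 0, 0, 0, 0],
    [-1, -20, 0, 0, 0, 0, 0],
    [-1, -20, 0, 0, 0, 0, 0],
    [-1, -20, 0, 0, 0, 0, 0],
    [-1, -20, 0, 0, 0, 0, 0],
    [-1, -20, 0, 0, 0, 0, 0],
    [-1, -20, 0, 0, 0, 0, 0],
    [-1, -15, 0, 0, 0, 0, 0],
    [-1, -10, 0, 0, 0, 0, 0],
    [-1, -5, 0, 0, 0, 0, 0],
    [-1, 0, 0, 0, 0, 0, 0]
  ]
}}

```text
time: 17.75
position: [0.5032, -0.1823, 0.2867]
tcp_rot: [-2.072, -2.361, -0.0]
wrist_force: [-0.2, -0.0, -4.6]
finger_gap: 0.0218
finger_force: 27.9
```

{"api": "play_rows", "payload": {
  "commands": [
    [-1, -1, 3, 0, 0, 0, 0],
    [-1, -1, 7, 0, 0, 0, 0],
    [-1, -1, 12, 0, 0, 0, 0],
    [-1, -1, 12, 0, 0, 0, 0],
    [-1, 0, 12, 0, 0, 0, 0],
    [-1, 0, 7, 0, 0, 0, 0],
    [-1, 0, 4, 0, 0, 0, 0],
    [-1, 0, 0, 0, 0, 0, 1],
    [-1, 0, 0, 0, 0, 0, 1.6],
    [-1, 0, 0, 0, 0, 0, 1.5],
    [-1, 0, 0, 0, 0, 0, 0.5],
    [-1, 0, 0, 10, 0, 0, 0],
    [-1, 0, 0, 10, 0, 0, 0],
    [-1, 0, 0, 10, 0, 0, 0],
    [-1, 0, 0, 10, 0, 0, 0],
    [-1, 0, 0, 6, 0, 0, 0],
    [-1, 0, 0, 0, 0, 0, 0],
    [-1, 0, 0, 0, 0, 0, 0]
  ]
}}

```text
time: 19.55
position: [0.5605, -0.1785, 0.2408]
tcp_rot: [2.164, 2.277, 0.0]
wrist_force: [0.6, -0.1, -5.4]
finger_gap: 0.022
finger_force: 27.9
```

Run:
```python
from h import *
s=r.read_state();R_=R.from_rotvec(s['tcp_rot']).as_matrix();print(s['position'],np.degrees(np.arctan2(R_[1,1],R_[0,1])))
ims=[]
for n,p in(('side',(345,300)),('scene',(264,255))):
    c=r.read_camera(n);ims.append(cv2.resize(c['color'][p[1]-60:p[1]+60,p[0]-50:p[0]+50,::-1],None,fx=4,fy=4,interpolation=cv2.INTER_CUBIC))
cv2.imwrite('pics/h.png',np.hstack(ims))
```

```text
[ 0.56045849 -0.17846221  0.24076238] 2.9036909364539425
```

View pics/h.png

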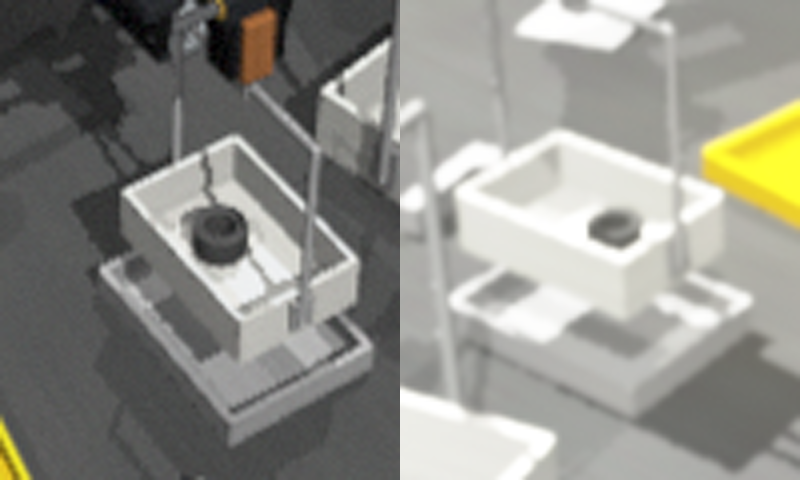

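Run:
```python
from h import *
P=[[(325.5,288.25),(354.25,274),(384.5,305.75),(354.5,318.75)],[(294.75,244.5),(271,261.25),(228.75,245.25),(254,227.5)]]
for n,q in zip(('side','scene'),P):
    c=r.read_camera(n);T=np.array([onz(c,*p,.099)[:2] for p in q]);print(n,T.round(4).tolist(),T.mean(0).round(4))
    for i in range(4):
        d=T[i]-T[i-1];print(np.linalg.norm(d).round(4),np.degrees(np.arctan2(d[1],d[0])).round(1))
```

```text
side [[0.5135, -0.1206], [0.6036, -0.116], [0.6069, -0.2454], [0.5216, -0.2416]] [ 0.5614 -0.1809]
0.1213 93.8
0.0902 2.9
0.1294 -88.5
0.0855 177.5
scene [[0.5159, -0.1119], [0.6035, -0.1062], [0.6142, -0.231], [0.5159, -0.2465]] [ 0.5624 -0.1739]
0.1346 90.0
0.0878 3.7
0.1253 -85.1
0.0995 -171.1
```

{"api": "play_rows", "payload": {
  "commands": [
    [-1, -1.3, -2, 0, 0, 0, 0],
    [-1, 0, 0, 7, 0, 0, 0],
    [-1, 0, 0, 7, 0, 0, 0],
    [-1, 0, 0, 7, 0, 0, 0],
    [-1, 0, 0, 7, 0, 0, 0],
    [-1, 0, 0, 4, 0, 0, 0],
    [-1, 0, 0, 0, 0, 0, 0]
  ]
}}

```text
time: 20.45
position: [0.5578, -0.1795, 0.2078]
tcp_rot: [-2.163, -2.275, 0.001]
wrist_force: [-0.7, 0.1, -5.6]
finger_gap: 0.0221
finger_force: 27.9
```

Run:
```python
from h import *
ims=[]
for n,p in(('side',(350,310)),('scene',(264,265))):
    c=r.read_camera(n);ims.append(cv2.resize(c['color'][p[1]-50:p[1]+50,p[0]-50:p[0]+50,::-1],None,fx=4,fy=4,interpolation=cv2.INTER_CUBIC))
cv2.imwrite('pics/h2.png',np.hstack(ims))
```

```text
(no output)
```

View pics/h2.png

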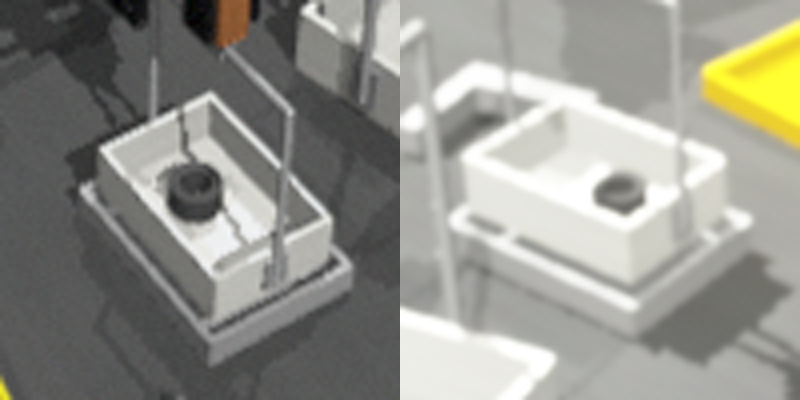

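The basket is about 4 mm above the tray rim and centred on it in both views. I'll lower it gently and watch the force.

{"api": "play_rows", "payload": {
  "commands": [
    [-1, 0, 0, 2, 0, 0, 0],
    [-1, 0, 0, 2, 0, 0, 0],
    [-1, 0, 0, 2, 0, 0, 0],
    [-1, 0, 0, 0, 0, 0, 0]
  ]
}}

```text
time: 20.95
position: [0.5581, -0.1797, 0.2025]
tcp_rot: [-2.164, -2.276, 0.0]
wrist_force: [-0.2, -0.4, -5.1]
finger_gap: 0.0218
finger_force: 27.9
```

{"api": "play_rows", "payload": {
  "commands": [
    [-1, 0, 0, 2, 0, 0, 0],
    [-1, 0, 0, 2, 0, 0, 0],
    [-1, 0, 0, 0, 0, 0, 0]
  ]
}}

```text
time: 21.25
position: [0.5581, -0.1796, 0.1985]
tcp_rot: [-2.164, -2.276, 0.0]
wrist_force: [-0.3, 0.5, -4.5]
finger_gap: 0.0221
finger_force: 27.9
```

{"api": "play_rows", "payload": {
  "commands": [
    [-1, 0, 0, 2, 0, 0, 0],
    [-1, 0, 0, 2, 0, 0, 0],
    [-1, 0, 0, 2, 0, 0, 0],
    [-1, 0, 0, 2, 0, 0, 0],
    [-1, 0, 0, 0, 0, 0, 0]
  ]
}}

```text
time: 21.75
position: [0.5581, -0.1796, 0.1904]
tcp_rot: [-2.164, -2.276, 0.0]
wrist_force: [0.2, -0.2, -4.8]
finger_gap: 0.022
finger_force: 27.9
```

{"api": "play_rows", "payload": {
  "commands": [
    [-1, 0, 0, 1, 0, 0, 0],
    [-1, 0, 0, 1, 0, 0, 0],
    [-1, 0, 0, 0, 0, 0, 0]
  ]
}}

```text
time: 22.05
position: [0.5584, -0.1795, 0.1887]
tcp_rot: [-2.164, -2.277, -0.001]
wrist_force: [0.4, 0.5, -5.1]
finger_gap: 0.0218
finger_force: 27.9
```

{"api": "play_rows", "payload": {
  "commands": [
    [-1, 0, 0, 0.7, 0, 0, 0],
    [-1, 0, 0, 0.7, 0, 0, 0],
    [-1, 0, 0, 0, 0, 0, 0]
  ]
}}

```text
time: 22.35
position: [0.5583, -0.1795, 0.1874]
tcp_rot: [-2.164, -2.277, -0.0]
wrist_force: [0.5, 2.0, -4.1]
finger_gap: 0.0221
finger_force: 27.9
```

{"api": "play_rows", "payload": {
  "commands": [
    [-1, 0, 0, 0.6, 0, 0, 0],
    [-1, 0, 0, 0, 0, 0, 0]
  ]
}}

```text
time: 22.55
position: [0.5583, -0.1796, 0.1868]
tcp_rot: [-2.164, -2.277, -0.0]
wrist_force: [1.1, 2.1, -4.8]
finger_gap: 0.0219
finger_force: 27.9
```

{"api": "play_rows", "payload": {
  "commands": [
    [-1, 0, 0, 0.5, 0, 0, 0],
    [-1, 0, 0, 0, 0, 0, 0]
  ]
}}

```text
time: 22.75
position: [0.5583, -0.1796, 0.1868]
tcp_rot: [-2.164, -2.277, -0.0]
wrist_force: [-0.0, 2.9, 0.7]
finger_gap: 0.022
finger_force: 27.9
```

{"api": "play_rows", "payload": {
  "commands": [
    [-1, 0, 0, 0.5, 0, 0, 0],
    [-1, 0, 0, 0, 0, 0, 0]
  ]
}}

```text
time: 22.95
position: [0.5583, -0.1795, 0.1868]
tcp_rot: [2.164, 2.277, 0.001]
wrist_force: [-1.8, 4.5, 5.7]
finger_gap: 0.022
finger_force: 27.9
```

{"api": "play_rows", "payload": {
  "commands": [
    [-1, 0, 0, -0.5, 0, 0, 0],
    [-1, 0, 0, -0.6, 0, 0, 0],
    [-1, 0, 0, -0.7, 0, 0, 0],
    [-1, 0, 0, -0.7, 0, 0, 0],
    [-1, 0, 0, 0, 0, 0, 0],
    [-1, 0, 0, 0, 0, 0, 0]
  ]
}}

```text
time: 23.55
position: [0.5581, -0.1798, 0.1876]
tcp_rot: [-2.164, -2.276, 0.001]
wrist_force: [0.3, 1.7, -5.7]
finger_gap: 0.0218
finger_force: 27.9
```

Run:
```python
from h import *
s=r.read_state();print(s['position'],s['wrist_force'],s['torque'])
```

```text
[ 0.5580895  -0.179835    0.18756134] [ 0.317134    1.74869567 -5.74105314] [ 0.62173572 -0.1180913  -0.05023139]
```

{"api": "play_rows", "payload": {
  "commands": [
    [-1, 1, 0, 0, 0, 0, 0],
    [-1, 1, 0, 0, 0, 0, 0],
    [-1, 0, 0, 0, 0, 0, 0],
    [-1, 0, 0, 0, 0, 0, 0]
  ]
}}

```text
time: 23.95
position: [0.5585, -0.1784, 0.1887]
tcp_rot: [2.163, 2.276, -0.001]
wrist_force: [0.6, 0.0, -4.7]
finger_gap: 0.0216
finger_force: 27.9
```

Run:
```python
from h import *
s=r.read_state();print(s['position'],s['wrist_force'],s['torque'])
```

```text
[ 0.55850249 -0.17838079  0.1886501 ] [ 0.5787571   0.03574188 -4.69660565] [-0.02746689 -0.01455411  0.02959843]
```

{"api": "play_rows", "payload": {
  "commands": [
    [-1, 1, 0, 0, 0, 0, 0],
    [-1, 1, 0, 0, 0, 0, 0],
    [-1, 1, 0, 0, 0, 0, 0],
    [-1, 0, 0, 0, 0, 0, 0]
  ]
}}

```text
time: 24.35
position: [0.5588, -0.176, 0.1891]
tcp_rot: [2.162, 2.275, -0.001]
wrist_force: [-0.4, -3.7, -3.4]
finger_gap: 0.0218
finger_force: 28.0
```

Run:
```python
from h import *
s=r.read_state();print(s['position'],s['wrist_force'],s['torque'])
```

```text
[ 0.55878569 -0.17601669  0.18908239] [-0.40113959 -3.69537425 -3.39251962] [-1.19843499  0.07359821  0.018251  ]
```

Run:
```python
from h import *
c=r.read_camera('side');hsv=cv2.cvtColor(c['color'],cv2.COLOR_RGB2HSV)
def poly(lo,hi,eps):
    m=cv2.inRange(hsv,lo,hi);w=np.zeros_like(m);w[285:355,315:392]=1;m*=w
    m=cv2.morphologyEx(m,cv2.MORPH_CLOSE,np.ones((5,5)))
    n,l,st,ce=cv2.connectedComponentsWithStats(m);k=1+st[1:,4].argmax()
    k=max(cv2.findContours((l==k).astype(np.uint8),cv2.RETR_EXTERNAL,cv2.CHAIN_APPROX_NONE)[0],key=cv2.contourArea)
    return cv2.approxPolyDP(cv2.convexHull(k),eps,True)[:,0].tolist()
print('tray+basket',poly((0,0,115),(180,60,255),1.5))
# warm-white basket vs neutral gray tray?
for p in[(323,310),(340,330),(370,330),(345,300),(338,323),(365,325)]: print(p,c['color'][p[1],p[0]],hsv[p[1],p[0]])
for s in(8,12,16): print('warm',s,poly((10,s,90),(40,80,255),1.5))
# predictions of tray inner & basket rim corners
def box(cx,cy,yaw,a,b,z):
    q=R.from_euler('z',yaw,degrees=True).as_matrix()
    return [tuple(np.round(proj(c,np.array([cx,cy,z])+q@[sx*a,sy*b,0]),1)) for sx,sy in((-1,1),(1,1),(1,-1),(-1,-1))]
print('pred basket rim',box(.5588,-.176,2.9,.045,.065,.047),'tray',box(.5595,-.179,2.7,.056,.076,.022))
s=r.read_state();M=R.from_rotvec(s['tcp_rot']).as_matrix();print(M.round(4))
```

```text
tray+basket [[337, 285], [366, 285], [372, 291], [388, 326], [387, 331], [352, 350], [320, 308]]
(323, 310) [167 168 167] [ 60   2 168]
(340, 330) [154 153 153] [  0   2 154]
(370, 330) [134 132 133] [165   4 134]
(345, 300) [127 127 124] [ 30   6 127]
(338, 323) [116 116 112] [ 30   9 116]
(365, 325) [175 175 169] [ 30   9 175]
warm 8 [[350, 286], [357, 290], [382, 317], [382, 326], [356, 341], [349, 338], [324, 308], [325, 301], [344, 287]]
warm 12 [[353, 295], [358, 296], [362, 300], [365, 309], [362, 309]]
warm 16 [[363, 303]]
pred basket rim [(np.float64(323.2), np.float64(300.6)), (np.float64(351.2), np.float64(286.5)), (np.float64(381.5), np.float64(317.7)), (np.float64(352.7), np.float64(333.7))] tray [(np.float64(318.3), np.float64(306.7)), (np.float64(352.7), np.float64(289.3)), (np.float64(387.9), np.float64(325.8)), (np.float64(352.2), np.float64(345.7))]
[[-0.051   0.9987  0.0019]
 [ 0.9987  0.051  -0.0027]
 [-0.0027  0.0018 -1.    ]]
```

{"api": "play_rows", "payload": {
  "commands": [
    [-1, 0, 0, -1, 0, 0, 0],
    [-1, 0, 0, -1, 0, 0, 0],
    [-1, 0, 0, 0, 0, 0, 0],
    [-1, 0, 0, 0, 0, 0, 0]
  ]
}}

```text
time: 24.8
position: [0.5583, -0.1746, 0.1903]
tcp_rot: [2.165, 2.277, 0.001]
wrist_force: [0.7, -3.3, -4.0]
finger_gap: 0.0219
finger_force: 28.0
```

Run:
```python
from h import *
s=r.read_state();print(s['position'],s['wrist_force'],s['torque'])
```

```text
[ 0.55827328 -0.17462762  0.19033571] [ 0.72152786 -3.34768859 -3.96035836] [-0.7983084  -0.29637111 -0.04476943]
```

{"api": "play_rows", "payload": {
  "commands": [
    [-1, -1.5, 0, 0, 0, 0, 0],
    [-1, -1.5, 0, 0, 0, 0, 0],
    [-1, -1.5, 0, 0, 0, 0, 0],
    [-1, 0, 0, 0, 0, 0, 0],
    [-1, 0, 0, 0, 0, 0, 0]
  ]
}}

```text
time: 25.3
position: [0.5575, -0.1785, 0.19]
tcp_rot: [-2.163, -2.275, -0.0]
wrist_force: [-0.8, 0.8, -4.2]
finger_gap: 0.0221
finger_force: 28.0
```

Run:
```python
from h import *
s=r.read_state();print(s['position'],s['wrist_force'],s['torque'])
```

```text
[ 0.55747896 -0.17845672  0.18997615] [-0.84661449  0.81958935 -4.20621316] [ 0.29111119  0.21890951 -0.02385717]
```

{"api": "play_rows", "payload": {
  "commands": [
    [-1, 0, 0, -3, 0, 0, 0],
    [-1, 0, 0, -3, 0, 0, 0],
    [-1, 0, 0, -3, 0, 0, 0],
    [-1, 0, 0, -3, 0, 0, 0],
    [-1, 0, 0, -3, 0, 0, 0],
    [-1, 0, 0, 0, 0, 0, 0],
    [-1, 0, 0, 0, 0, 0, 0]
  ]
}}

```text
time: 26.0
position: [0.5583, -0.1793, 0.2055]
tcp_rot: [2.164, 2.277, 0.0]
wrist_force: [0.0, -0.1, -5.8]
finger_gap: 0.0215
finger_force: 28.0
```

Run:
```python
from h import *
s=r.read_state();print(s['position'],s['wrist_force'],s['torque'])
c=r.read_camera('side');hsv=cv2.cvtColor(c['color'],cv2.COLOR_RGB2HSV)
m=cv2.inRange(hsv,(10,8,90),(40,80,255));w=np.zeros_like(m);w[270:350,315:392]=1;m*=w
m=cv2.morphologyEx(m,cv2.MORPH_CLOSE,np.ones((5,5)))
k=max(cv2.findContours(m,cv2.RETR_EXTERNAL,cv2.CHAIN_APPROX_NONE)[0],key=cv2.contourArea)
print(cv2.approxPolyDP(cv2.convexHull(k),1.5,True)[:,0].tolist())
def box(cx,cy,yaw,a,b,z):
    q=R.from_euler('z',yaw,degrees=True).as_matrix()
    return [tuple(np.round(proj(c,np.array([cx,cy,z])+q@[sx*a,sy*b,0]),1).tolist()) for sx,sy in((-1,1),(1,1),(1,-1),(-1,-1))]
p=s['position'];b=p[2]-.182;print('rim',box(p[0],p[1],2.9,.045,.065,b+.04),'base',box(p[0],p[1],2.9,.045,.065,b))
cv2.imwrite('pics/side_r.png',c['color'][:,:,::-1])
```

```text
[ 0.55833186 -0.17932444  0.20548235] [ 0.01042604 -0.08086604 -5.75128072] [0.01006105 0.00127895 0.0240595 ]
[[381, 326], [354, 340], [326, 308], [326, 294], [354, 276], [383, 313], [384, 317]]
rim [(323.7, 297.2), (351.9, 283.0), (382.6, 314.4), (353.4, 330.4)] base [(323.8, 307.5), (351.5, 293.3), (381.5, 324.7), (353.0, 340.6)]
```

{"api": "play_rows", "payload": {
  "commands": [
    [-1, 0.8, 0, 3, 0, 0, 0],
    [-1, 0, 0, 3, 0, 0, 0],
    [-1, 0, 0, 3, 0, 0, 0],
    [-1, 0, 0, 3, 0, 0, 0],
    [-1, 0, 0, 2, 0, 0, 0],
    [-1, 0, 0, 1, 0, 0, 0],
    [-1, 0, 0, 1, 0, 0, 0],
    [-1, 0, 0, 0, 0, 0, 0],
    [-1, 0, 0, 0, 0, 0, 0]
  ]
}}

```text
time: 26.95
position: [0.5582, -0.1784, 0.1897]
tcp_rot: [2.164, 2.277, 0.0]
wrist_force: [-0.0, 1.2, -2.0]
finger_gap: 0.0217
finger_force: 28.0
```

Run:
```python
from h import *
s=r.read_state();print(s['position'],s['wrist_force'],s['torque'])
```

```text
[ 0.55823577 -0.17840364  0.1897119 ] [-0.00657207  1.20883148 -2.01892368] [ 0.16187892  0.30130051 -0.06408968]
```

The floor is felt 3 mm earlier than before, so probing the walls tilted the basket slightly in the grip. I'll ease the grip so it settles flat without dropping.

{"api": "play_rows", "payload": {
  "commands": [
    [-1, 0, 0, 0.7, 0, 0, 0],
    [-1, 0, 0, 0.7, 0, 0, 0],
    [-1, 0, 0, 0.6, 0, 0, 0],
    [-1, 0, 0, 0, 0, 0, 0]
  ],
  "grip_force": 14
}}

```text
time: 27.35
position: [0.5586, -0.1782, 0.1887]
tcp_rot: [2.164, 2.276, 0.001]
wrist_force: [-1.4, 2.9, 5.6]
finger_gap: 0.0215
finger_force: 14.0
```

{"api": "play_rows", "payload": {
  "commands": [
    [-1, 0, 0, 0.5, 0, 0, 0],
    [-1, 0, 0, 0.4, 0, 0, 0],
    [-1, 0, 0, 0, 0, 0, 0],
    [-1, 0, 0, 0, 0, 0, 0]
  ],
  "grip_force": 6
}}

```text
time: 27.75
position: [0.5593, -0.1777, 0.1883]
tcp_rot: [2.164, 2.276, 0.004]
wrist_force: [-0.7, 4.7, 6.5]
finger_gap: 0.0221
finger_force: 6.0
```

{"api": "play_rows", "payload": {
  "commands": [
    [-1, 0, 0, 0, 0, 0, 0],
    [-1, 0, 0, 0, 0, 0, 0],
    [-1, 0, 0, 0, 0, 0, 0],
    [-1, 0, 0, 0, 0, 0, 0]
  ],
  "grip_force": 3
}}

```text
time: 28.15
position: [0.5585, -0.1785, 0.1866]
tcp_rot: [2.164, 2.277, 0.001]
wrist_force: [-0.4, 3.4, 4.1]
finger_gap: 0.022
finger_force: 3.0
```

Run:
```python
from h import *
s=r.read_state();print(s['position'],s['wrist_force'],s['torque'])
```

```text
[ 0.55849622 -0.17850137  0.18661325] [-0.41236375  3.38263342  4.09482924] [ 0.51035129  0.14512124 -0.03155544]
```

{"api": "play_rows", "payload": {
  "commands": [
    [-0.45, 0, 0, 0, 0, 0, 0],
    [-0.4, 0, 0, 0, 0, 0, 0],
    [-0.3, 0, 0, 0, 0, 0, 0],
    [-0.1, 0, 0, 0, 0, 0, 0],
    [0.2, 0, 0, 0, 0, 0, 0],
    [0.2, 0, 0, 0, 0, 0, 0],
    [0.2, 0, 0, 0, 0, 0, 0],
    [0.2, 0, 0, 0, 0, 0, 0]
  ]
}}

```text
time: 28.95
position: [0.5583, -0.1785, 0.1865]
tcp_rot: [2.164, 2.277, -0.0]
wrist_force: [0.2, -0.5, -1.1]
finger_gap: 0.0515
finger_force: 0.0
```

{"api": "play_rows", "payload": {
  "commands": [
    [0.2, 0, 0, -4, 0, 0, 0],
    [0.2, 0, 0, -10, 0, 0, 0],
    [0.2, 0, 0, -15, 0, 0, 0],
    [0.2, 0, 0, -20, 0, 0, 0],
    [0.2, 0, 0, -20, 0, 0, 0],
    [0.2, 0, 0, -20, 0, 0, 0],
    [0.2, 0, 0, -20, 0, 0, 0],
    [0.2, 0, 0, -20, 0, 0, 0],
    [0.2, 0, 0, -10, 0, 0, 0],
    [0.2, 0, 0, 0, 0, 0, 0],
    [0.2, 0, 0, 0, 0, 0, 0]
  ]
}}

```text
time: 30.05
position: [0.5579, -0.1783, 0.3251]
tcp_rot: [-2.164, -2.276, 0.0]
wrist_force: [0.7, 0.4, 0.1]
finger_gap: 0.0524
finger_force: 0.0
```

Run:
```python
from h import *
s=r.read_state();print(s['position'],s['wrist_force'])
sc=r.read_camera('scene');si=r.read_camera('side')
def g(c,near):
    m=cv2.inRange(cv2.cvtColor(c['color'],cv2.COLOR_RGB2HSV),(5,120,60),(18,255,255));n,l,st,ce=cv2.connectedComponentsWithStats(m)
    k=min([i for i in range(1,n) if st[i,4]>60],key=lambda i:np.hypot(*(ce[i]-near)));return ce[k],st[k]
P=(.5585,-.1785,.204);a=g(sc,proj(sc,P));b=g(si,proj(si,P))
print(proj(sc,P),a,proj(si,P),b,tri(sc,a[0],si,b[0]))
w=r.read_camera('wrist');cv2.imwrite('pics/wf.png',w['color'][:,:,::-1])
hsv=cv2.cvtColor(w['color'],cv2.COLOR_RGB2HSV)
def pr(x,y,z): return tuple(int(round(v)) for v in proj(w,(x,y,z)))
print('tray cn',[pr(.5585+dx,-.1785+dy,.022) for dx,dy in((-.056,.076),(.056,.076),(.056,-.076),(-.056,-.076))])
c0,r0=pr(.5585,-.14,.045)
print('row scan V at',r0,[int(v) for v in hsv[r0,c0-75:c0+75,2]])
c1=pr(.54,-.1785,.045)[0];print('col',c1,[int(v) for v in hsv[20:260:2,c1,2]])
```

```text
[ 0.55787804 -0.17827329  0.32508035] [0.73132225 0.36196569 0.07545145]
(np.float64(258.8514564267038), np.float64(202.71906981625727)) (array([259.73853211, 203.28440367]), array([253, 194,  14,  20, 218], dtype=int32)) (np.float64(354.26778917498666), np.float64(265.9150319423333)) (array([354.20512821, 264.5       ]), array([348, 254,  13,  22, 234], dtype=int32)) (array([ 0.56042742, -0.1744493 ,  0.20443453]), np.float64(0.0009279095334062342))
tray cn [(284, 140), (375, 144), (366, 263), (281, 259)]
row scan V at 174 [102, 102, 105, 106, 101, 99, 104, 105, 100, 97, 102, 100, 104, 103, 101, 102, 103, 100, 98, 98, 96, 97, 93, 86, 88, 88, 86, 87, 105, 159, 190, 198, 190, 137, 105, 182, 241, 248, 231, 158, 101, 107, 125, 130, 129, 150, 206, 227, 230, 233, 238, 243, 246, 247, 246, 246, 245, 244, 247, 247, 245, 221, 201, 197, 192, 192, 193, 193, 195, 188, 145, 119, 134, 143, 148, 134, 120, 149, 184, 194, 192, 189, 193, 192, 194, 190, 195, 201, 223, 241, 246, 243, 243, 242, 241, 242, 241, 242, 242, 240, 239, 239, 241, 243, 239, 187, 131, 164, 236, 249, 247, 202, 124, 97, 122, 188, 208, 210, 182, 132, 103, 94, 98, 98, 96, 95, 100, 96, 96, 100, 98, 98, 101, 99, 99, 105, 110, 104, 102, 105, 108, 104, 101, 104, 107, 109, 102, 105, 107, 106]
col 311 [96, 87, 84, 89, 90, 89, 88, 84, 90, 101, 101, 104, 100, 102, 103, 105, 99, 100, 103, 97, 102, 102, 103, 99, 100, 99, 101, 103, 99, 103, 102, 102, 102, 98, 103, 100, 104, 105, 105, 107, 101, 101, 101, 103, 103, 99, 106, 108, 103, 103, 91, 71, 67, 68, 68, 72, 64, 68, 69, 67, 64, 75, 145, 152, 122, 117, 118, 208, 248, 232, 229, 227, 227, 227, 228, 244, 247, 247, 247, 247, 247, 247, 246, 234, 216, 166, 158, 158, 155, 195, 225, 228, 227, 227, 227, 232, 246, 246, 247, 248, 246, 244, 232, 163, 145, 140, 135, 137, 138, 143, 138, 140, 142, 144, 143, 136, 111, 112, 118, 226]
```

```bash
python3 -c "
from plant import r
print(r.finish_job())"
```

```text
the job is handed in; nothing more can be done
None
```

I unhooked the basket, set it down inside the grey drip tray and handed the job in at about 30 s. The last camera check put the grip at 204 mm, the height expected with the basket on the tray floor, with gaps inside the tray walls; sideways force stayed around 1 N on the hook and reached about 5 N against the tray, and I did not recheck that the collar was in after letting go.

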